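# Redress the miniature spaceport

## Robot

A 7-joint arm with a two-finger parallel gripper is mounted at the origin on the work surface. World frame = base frame: x ahead of the robot, y to its left, z up, the work surface at z = 0. Lengths are in m, angles in degrees, forces in N, time in s.
With the tool pointing down it reaches from about 0.4 to 0.925 m from the base axis. Payload 5.6 kg.
Tool frame: the origin (TCP) lies between the finger pads; the fingertips stand 14 mm ahead of it and the grasp point (between the pads) lies 5 mm behind it; z points along the fingers, y is the line along which they close (so a half turn about z gives the same grasp; the last joint's range is limited). The gripper opens to 85 mm and grips with 20 to 120 N. Pads are 22 mm wide; open, the fingers measure 114 mm over their backs; the gripper's body (76 mm by 85 mm) begins 54 mm behind the grasp point. The pads swing forward as they close: fully open they stand 13 mm farther back than shut.
Start: joints at [63.656, 26.786, -0.665, 91.828, 0.344, 61.387, -3.226], TCP at [0.263, -0.594, 0.245] pointing down, gripper open.
Joint ranges: [-144.91, 144.91], [-17.63, 115.5], [-89.93, 88.59], [15.96, 139.68], [-74.01, 254.01], [8.47, 105.57], [-167.45, 167.45]. Speed limits (degrees/s): [147.25, 147.25, 180, 180, 180, 180, 180].

## Interface

Orientations are given as [roll, pitch, yaw] about the fixed x, y, z axes, in that order (R = Rz(yaw) Ry(pitch) Rx(roll)).
In Python, from workcell import bot, hand, viewer, nets gives the robot as it stands. Calls block until the motion is done:
- bot.reach(position, orientation): joint-space move of the TCP to a pose.
- bot.move_linear(position, frame=None, feed=0.15): straight line of the TCP; frame=None keeps the orientation; feed is the mean speed in m/s.
- bot.move_j(angles): joint-space move.
- hand.open_gripper() and hand.grab(strength=None): open the fingers fully, or close them until they stop; strength is the grip in N (None keeps the last).
- bot.pause(seconds).
- bot.ik(position, orientation): joint angles nearest the present ones, or None.
- bot.sense(): the state.
- viewer.read_camera(name): name is "scene" or "top"; returns (picture, depth): 384x512x3 uint8, red, green, blue; 384x512 float32, m along the optical axis (not along the pixel's ray), 0 where there is no reading.
- viewer.calibration(name): a dict with "fx", "fy", "cx", "cy" (pixels), "rvec" (rotation vector, rad) and "tvec" (3), from world to camera coordinates, as OpenCV has them. Camera axes: x right, y down, z forward; pixel columns grow to the right and rows downward; lengths in m; the calibration is good to about 2 mm. A picture is of the moment at which its call begins. calibration takes no time and is no camera call.
A pose or a line that the arm cannot do raises bot.IKError and nothing moves.
- bot.finish_job(): hands the job in; it is judged then, once.
Trained networks look in the newest picture that a camera, given by its name, has taken for a name from the list of things; names that differ only in an ending like _2 or _b are one class to them, and where a whole thing is asked for, a point or a joint stands for the part that bears it (a point fixed in the world has none). Each returns a list of dicts, best first, with "conf" (0 to 1); they miss things now and then, are a little off and sometimes report something else, mostly with a low value. They report only what shows in the picture. A call takes as long as a camera call. They do not tell look-alikes from the thing itself.
- nets.masks_of(camera, target): "mask" (384x512 bool, what is visible of it) and "bbox" ([left, top, right, bottom] in pixels, round what is visible of it).
- nets.mark_of(camera, target): "location" ([column, row] in pixels: a listed point, or the origin of a listed thing).
The state is a dict: "t": time; "joints": joint angles; "joint_vel": joint speeds; "effort": joint torques, N m; "eef_pos": TCP position; "eef_rot": TCP orientation; "contact_force": force on the tool from outside, world axes, zero at the start; "ft_torque": the same for the moment, N m; "gripper_width": opening from 0.0 (shut) to 1.0 (fully open); "grasp_force": force on a finger pad.
Only numpy, scipy, OpenCV 4.12 (cv2) and the standard library are available. Lean on these libraries where they do the work, as an engineer would, in place of code of your own. Each camera call takes 0.05 s, during which the arm holds its last target. There are 200 camera calls.

## Task

Redress the miniature film set for the next shot: the rocket and the control tower trade places, and the fuel tank goes to the walled plot that is empty now. Each model must end up standing flat on the floor of its plot, inside the low wall and near the middle. Keep the models upright, set them down rather than dropping them, and leave the two boulders and the clip stand where they are.

Things in the scene. Friction and masses are not known exactly. Their poses are not given: they have to be found in the camera images.
- rocket: Model rocket, silver with a pointed nose and four red fins, 140 mm tall. Round grey base, 72 mm across, 6 mm thick. Origin: centre of the base's underside, z up. Loose, 0.14 to 0.28 kg. The shell is round, 52 mm across, from 78 to 108 mm above the origin; free to grip there from any side (fins or pipes reach up to 60 mm only).
- control_tower: Model control tower, 125 mm tall: slim concrete stalk (24 mm), on it a wide round glazed cab with a flat white roof and a small radar bar. Round grey base, 72 mm across, 6 mm thick. Origin: centre of the base's underside, z up. Loose, 0.14 to 0.28 kg. The cab is round, 53 mm across (roof 54), from 80 to 113 mm above the origin; free to grip there from any side.
- fuel_tank: Model fuel tank, an upright white cylinder with a domed top and two thin pipes low on its side, 125 mm tall. Round grey base, 72 mm across, 6 mm thick. Origin: centre of the base's underside, z up. Loose, 0.14 to 0.28 kg. The shell is round, 52 mm across, from 78 to 108 mm above the origin; free to grip there from any side (fins or pipes reach up to 60 mm only).
- plot_round: Round walled plot, 104 mm across outside, grey stone wall, dark floor; the rocket stands in it at the start. Fixed. Origin: centre of its underside (world z 12 mm), z up. Floor 3 mm above the origin; wall 6 mm thick, top 12 mm above the floor, inner faces 46 mm from the centre: any model fits inside with 10 mm to spare. 
- plot_square: Square walled plot with an unbroken wall, 104 mm square outside, x and y square to the walls; the control tower stands in it at the start. Fixed. Origin: centre of its underside (world z 12 mm), z up. Floor 3 mm above the origin; wall 6 mm thick, top 12 mm above the floor, inner faces 46 mm from the centre: any model fits inside with 10 mm to spare. 
- plot_hex: Hexagonal walled plot, 104 mm across flats outside; the fuel tank stands in it at the start. Fixed. Origin: centre of its underside (world z 12 mm), z up. Floor 3 mm above the origin; wall 6 mm thick, top 12 mm above the floor, inner faces 46 mm from the centre: any model fits inside with 10 mm to spare. 
- plot_gated: Square walled plot, 104 mm square outside, with a 32 mm gateway in the middle of each side (x and y run through them); empty at the start. Fixed. Origin: centre of its underside (world z 12 mm), z up. Floor 3 mm above the origin; wall 6 mm thick, top 12 mm above the floor, inner faces 46 mm from the centre: any model fits inside with 10 mm to spare. 
- boulder_small: Small loose grey boulder on the set board, about 40 x 35 mm, 35 mm tall. Origin: centre of its underside. To be left where it is.
- boulder_large: Larger loose grey boulder on the set board, about 50 x 45 mm, 45 mm tall. Origin: centre of its underside. To be left where it is.
- clip_stand: Modelmaker's helping-hand stand: round dark iron base 64 mm across, a post, and a crossbar along its y axis with two spring clips, 135 mm long over all and 125 mm tall. Origin: centre of its underside. To be left where it is.
Not all that is in view belongs to the job. What is shaped like the fuel_tank but blue is not meant.

How it is judged (in metres and radians):
At the end, for the whole second after the job is handed in: The rocket stands in the square plot where the tower was, the control tower in the round plot where the rocket was, and the fuel tank in the gated plot that was empty: each upright (within 0.06 rad), on the plot's floor (not on its wall), within 15 mm of the plot's centre, let go and at rest (horizontal distance between rocket and plot_square below 0.015 m and z of rocket in the frame of plot_square between 0 and 0.007 m and angle between each of rocket, control_tower, fuel_tank's own z axis and vertical below 0.06 rad and linear speed of each of rocket, control_tower, fuel_tank below 0.02 m/s and angular speed of each of rocket, control_tower, fuel_tank below 0.2 rad/s and horizontal distance between control_tower and plot_round below 0.015 m and z of control_tower in the frame of plot_round between 0 and 0.007 m and horizontal distance between fuel_tank and plot_gated below 0.015 m and z of fuel_tank in the frame of plot_gated between 0 and 0.007 m); the robot touches nothing.
It fails at once if a model is tipped over (leans more than about 35 degrees) (angle between any of rocket, control_tower, fuel_tank's own z axis and vertical above 0.6 rad).
It fails at once if a model is dropped or flung: it moves faster than 0.5 m/s (a fall of over about 13 mm) while not between the fingers ((linear speed of rocket above 0.5 m/s and contact force between rocket and the fingers below 0.02 N) or (linear speed of control_tower above 0.5 m/s and contact force between control_tower and the fingers below 0.02 N) or (linear speed of fuel_tank above 0.5 m/s and contact force between fuel_tank and the fingers below 0.02 N)).
It fails at once if a boulder or the clip stand is pushed more than 20 mm from its place (distance of any of boulder_small, boulder_large, clip_stand from where it was at the start of the episode above 0.02 m).
It also fails if it takes over 109 s, if anything falls off the work surface, if the arm or the gripper's body presses on something with over 40 N, if the wrist force passes 120 N, or if a joint passes its speed limit or range.

## Working session

There is one attempt and no reset: what is moved stays moved. The work goes in short steps, each a Python script; the robot and the scene stay as the last script left them, time stands still between calls to the robot, and variables do not carry over. Pictures are saved under pics/ and viewed, at most 14 in all, crops included, and the job is handed in when it is done.

```bash
ls; mkdir -p pics
python3 - <<'E'
from workcell import bot, hand, viewer, nets
import cv2, numpy as np
for n in ("scene","top"):
    im,d=viewer.read_camera(n); cv2.imwrite(f"pics/{n}0.png",im[:,:,::-1]); np.save(f"{n}_d.npy",d)
    c=viewer.calibration(n); R=cv2.Rodrigues(np.array(c["rvec"]))[0]; print(n,c["fx"],c["cx"],c["cy"],"cam pos",-R.T@np.array(c["tvec"]))
s=bot.sense(); print(s["t"],s["eef_pos"],s["eef_rot"],s["gripper_width"])
E
```

```text
pics
scene 350.9033688322589 253.76277959640012 187.59057922751253 cam pos [0.92796293 0.22807921 0.68801736]
top 457.020801665876 254.84201326203404 186.4529310130715 cam pos [0.28959709 0.06083859 1.25541317]
0.1 [ 0.2628575  -0.59395516  0.24439394] [-1.79906186e+02  8.07883353e-03  2.38738102e+01] 1.0011572830906164
```

View pics/scene0.png

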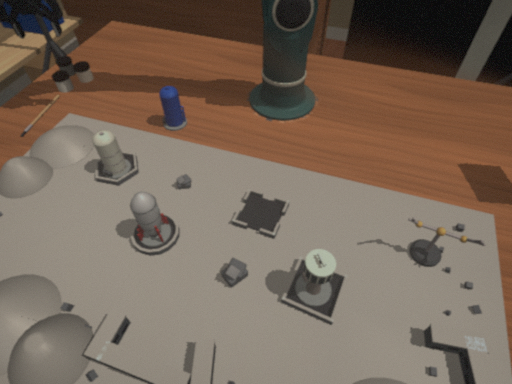

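View pics/top0.png

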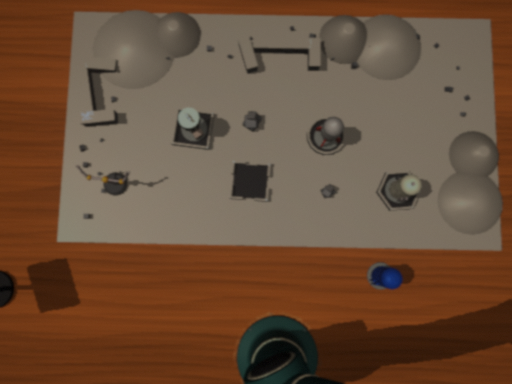

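The top view shows +x up and +y left. The square plot with the tower is at (193,128), the round plot with the rocket at (327,135), the hex plot with the tank at (398,190) and the empty gated plot at (251,181). The clip stand is at (115,182), the boulders at (252,121) and (329,190), and the blue decoy at (385,277), off the set board.

```bash
cat > h.py <<'E'
from workcell import bot, hand, viewer, nets
import cv2, numpy as np
def cal(n):
    c=viewer.calibration(n); R=cv2.Rodrigues(np.array(c["rvec"]))[0]
    return c,R,np.array(c["tvec"]).ravel()
def cloud(n,d):
    c,R,t=cal(n); v,u=np.indices(d.shape)
    P=np.dstack([(u-c["cx"])/c["fx"]*d,(v-c["cy"])/c["fy"]*d,d])
    W=(P-t)@R; W[d<=0]=np.nan; return W
def onplane(n,px,z):
    c,R,t=cal(n); r=R.T@np.array([(px[0]-c["cx"])/c["fx"],(px[1]-c["cy"])/c["fy"],1]); o=-R.T@t
    return o+r*(z-o[2])/r[2]
E
python3 - <<'E'
from h import *
np.set_printoptions(precision=4,suppress=True)
D={}
for n in ("scene","top"):
    im,d=viewer.read_camera(n); D[n]=cloud(n,d)
    np.save(n+"_W.npy",D[n])
    for k in "rocket control_tower fuel_tank plot_round plot_square plot_hex plot_gated boulder_small boulder_large clip_stand".split():
        mk=nets.mark_of(n,k)[:2]; ms=nets.masks_of(n,k)[:2]
        z=.012 if k.startswith("plot") else .015
        print(n,k,[(round(m["conf"],2),onplane(n,m["location"],z)[:2]) for m in mk])
        for i,m in enumerate(ms):
            W=D[n][m["mask"]]; W=W[np.isfinite(W[:,0])]
            print("    mask",round(m["conf"],2),m["bbox"],"zmax",np.round(np.percentile(W[:,2],[2,50,98]),3), "xy",np.round(np.percentile(W[:,:2],[1,99],axis=0).ravel(),3))
            if i==0: np.save(f"m_{n}_{k}.npy",m["mask"])
W=D["top"]; 
print("board z",np.nanmedian(W[215:240,150:350,2]))
for (r0,r1,c0,c1,l) in [(130,235,435,505,"domesR"),(10,90,320,425,"domesT"),(10,90,90,205,"domesL"),(60,130,80,120,"wallL"),(35,75,235,330,"wallT")]:
    w=W[r0:r1,c0:c1].reshape(-1,3); w=w[w[:,2]>.03]; print(l,np.nanmin(w,0),np.nanmax(w,0))
print(bot.sense()["t"])
E
```

```text
scene rocket [(0.59, array([ 0.5958, -0.1282])), (0.51, array([ 0.4288, -0.1357]))]
    mask 0.67 [129.6, 192.2, 171.0, 248.1] zmax [0.017 0.086 0.151] xy [ 0.567 -0.148  0.628 -0.096]
scene control_tower [(0.92, array([0.6039, 0.2438])), (0.23, array([ 0.4509, -0.3124]))]
    mask 0.81 [296.8, 247.2, 335.8, 306.2] zmax [0.017 0.102 0.136] xy [0.586 0.206 0.643 0.269]
scene fuel_tank []
    mask 0.63 [159.5, 85.2, 185.6, 130.1] zmax [0.001 0.06  0.12 ] xy [ 0.156 -0.301  0.25  -0.243]
    mask 0.6 [92.9, 132.1, 133.7, 176.0] zmax [0.018 0.08  0.136] xy [ 0.422 -0.347  0.484 -0.293]
scene plot_round [(0.98, array([ 0.5972, -0.1251]))]
    mask 0.82 [132.2, 213.5, 180.0, 255.4] zmax [0.012 0.021 0.028] xy [ 0.547 -0.175  0.647 -0.075]
scene plot_square [(0.97, array([0.614 , 0.2395]))]
    mask 0.74 [282.8, 256.9, 348.0, 326.2] zmax [0.011 0.015 0.028] xy [0.558 0.188 0.666 0.295]
scene plot_hex [(0.64, array([ 0.4484, -0.3272])), (0.4, array([0.6096, 0.2458]))]
    mask 0.81 [96.9, 153.9, 138.1, 184.2] zmax [0.011 0.02  0.028] xy [ 0.396 -0.379  0.501 -0.266]
scene plot_gated []
    m
[... 2180 characters left out ...]
 boulder_large [(0.82, array([0.6252, 0.0828]))]
    mask 0.5 [242.1, 109.5, 261.5, 131.8] zmax [0.012 0.044 0.059] xy [0.605 0.055 0.659 0.101]
top clip_stand [(0.96, array([0.4502, 0.446 ]))]
    mask 0.6 [78.1, 164.1, 128.7, 196.1] zmax [0.01  0.027 0.131] xy [0.42  0.386 0.484 0.542]
    mask 0.18 [384.1, 173.7, 422.3, 204.6] zmax [0.017 0.105 0.14 ] xy [ 0.415 -0.346  0.48  -0.29 ]
board z 0.012151510419962453
domesR [ 0.3475 -0.5924  0.03  ] [ 0.6081 -0.4489  0.0786]
domesT [ 0.7717 -0.3834  0.03  ] [ 0.9443 -0.1156  0.0878]
domesL [0.7098 0.2404 0.03  ] [0.9389 0.5316 0.0797]
wallL [0.609  0.4474 0.03  ] [0.7936 0.5542 0.0613]
wallT [ 0.7726 -0.1356  0.03  ] [0.8823 0.1202 0.0573]
2.2
```

```bash
cat > fit.py <<'E'
from h import *
from scipy.optimize import least_squares
def fit_model(Ws,c0,r=.026,zl=.095,zh=.121):
    P=np.vstack([W.reshape(-1,3) for W in Ws]); 
    with np.errstate(invalid="ignore"): P=P[(P[:,2]>zl)&(P[:,2]<zh)&(np.hypot(*(P[:,:2]-c0).T)<.05)]
    s=least_squares(lambda p:np.hypot(*(P[:,:2]-p).T)-r,c0,loss="soft_l1",f_scale=.002)
    return s.x,len(P),np.median(np.abs(s.fun))
def dist(q,kind):
    if kind=="round": return np.hypot(*q.T)
    n=4 if kind!="hex" else 6; a=np.arange(n)*2*np.pi/n
    return (q@np.array([np.cos(a),np.sin(a)])).max(1)
def fit_plot(Ws,c0,kind):
    P=np.vstack([W.reshape(-1,3) for W in Ws])
    with np.errstate(invalid="ignore"): P=P[(P[:,2]>.022)&(P[:,2]<.033)&(np.hypot(*(P[:,:2]-c0).T)<.08)]
    def f(p):
        c,s=np.cos(p[2]),np.sin(p[2]); return dist((P[:,:2]-p[:2])@np.array([[c,-s],[s,c]]),kind)-.049
    best=min((least_squares(f,[*c0,a],loss="soft_l1",f_scale=.003) for a in np.radians([-30,-10,10,30,50])),key=lambda s:s.cost)
    return best.x[:2],np.degrees(best.x[2]),len(P),np.median(np.abs(best.fun))
M={"rocket":(.598,-.125),"control_tower":(.608,.238),"fuel_tank":(.452,-.321)}
PL={"round":(.597,-.126),"square":(.608,.240),"hex":(.448,-.322),"gated":(.464,.082)}
E
python3 - <<'E'
from fit import *
np.set_printoptions(precision=4,suppress=True)
S,T=np.load("scene_W.npy"),np.load("top_W.npy")
for k,c in M.items():
    for l,w in (("both",[S,T]),("s",[S]),("t",[T])): print(k,l,fit_model(w,np.array(c),.0265 if k=="control_tower" else .026))
for k,c in PL.items():
    for l,w in (("both",[S,T]),("s",[S]),("t",[T])): print(k,l,fit_plot(w,np.array(c),k))
E
```

```text
rocket both (array([ 0.5932, -0.1303]), 260, np.float64(0.0004899910844752137))
rocket s (array([ 0.593 , -0.1304]), 203, np.float64(0.0004305217542687166))
rocket t (array([ 0.5938, -0.1297]), 57, np.float64(0.00043264517194937027))
control_tower both (array([0.6093, 0.2381]), 254, np.float64(0.00037377550194993975))
control_tower s (array([0.6093, 0.2381]), 195, np.float64(0.0003495960201235111))
control_tower t (array([0.6091, 0.2384]), 59, np.float64(0.0004497143769064474))
fuel_tank both (array([ 0.449, -0.324]), 263, np.float64(0.000514799520202374))
fuel_tank s (array([ 0.4489, -0.3241]), 191, np.float64(0.0005186808876701011))
fuel_tank t (array([ 0.4496, -0.3237]), 72, np.float64(0.0003740723197163433))
round both (array([ 0.5962, -0.1269]), np.float64(108.20010651620551), 685, np.float64(0.0022581865400650852))
round s (array([ 0.5957, -0.1267]), np.float64(292.46686798994136), 381, np.float64(0.00218242950770179))
round t (array([ 0.5971, -0.1275]), np.float64(168.19998864632737), 304, np.float64(0.0031223282299881992))
square both (array([0.6095, 0.242 ]), np.float64(-6.7
[... 210 characters left out ...]
83.25149763217304), 420, np.float64(0.0023709405103494695))
hex both (array([ 0.4467, -0.3255]), np.float64(-54.28290129736472), 705, np.float64(0.0026174440152523654))
hex s (array([ 0.4461, -0.3255]), np.float64(-54.28044861185904), 347, np.float64(0.0028586841075804795))
hex t (array([ 0.4473, -0.3256]), np.float64(5.652727742923096), 358, np.float64(0.0025235538270563483))
gated both (array([0.4655, 0.0809]), np.float64(86.6655880302799), 559, np.float64(0.0018195455892167575))
gated s (array([0.4662, 0.0808]), np.float64(-3.2569724450201356), 322, np.float64(0.0017829362579943955))
gated t (array([0.4645, 0.081 ]), np.float64(-3.3028666947372884), 237, np.float64(0.0017454743387633753))
```

```bash
cat > act.py <<'E'
from fit import *
YAW,ZG,ZH=60.,.105,.285
PLOT={"round":(.5962,-.1269),"square":(.6095,.2420),"hex":(.4467,-.3255),"gated":(.4655,.0809)}
O=[180,0,YAW]
def st(l):
    s=bot.sense(); print(l,"t=%.1f"%s["t"],np.round(s["eef_pos"],4),"w=%.3f"%s["gripper_width"],"gf=%.1f"%s["grasp_force"],"F",np.round(s["contact_force"],1)); return s
def pick(xy):
    bot.reach([*xy,ZH],O); bot.move_linear([*xy,.16],feed=.2); bot.move_linear([*xy,ZG],feed=.08)
    hand.grab(40); st("grip"); bot.move_linear([*xy,.125],feed=.06); s=st("lift"); bot.move_linear([*xy,ZH],feed=.2); return s["gripper_width"]
def place(xy):
    bot.move_linear([*xy,ZH],feed=.25); bot.move_linear([*xy,.125],feed=.2); bot.pause(.3)
    f0=st("above")["contact_force"][2]; z=ZG+.003; bot.move_linear([*xy,z],feed=.04)
    while z>ZG-.003:
        bot.pause(.15)
        if bot.sense()["contact_force"][2]-f0>2: break
        z-=.001; bot.move_linear([*xy,z],feed=.02)
    st("down"); hand.open_gripper(); bot.pause(.3); st("open"); bot.move_linear([*xy,.16],feed=.08); bot.move_linear([*xy,ZH],feed=.25)
def look(names):
    Ws=[cloud(n,viewer.read_camera(n)[1]) for n in ("scene","top")]
    for k,c in names.items(): print(k,*fit_model(Ws,np.array(c),.0265 if k=="control_tower" else .026))
E
python3 - <<'E'
from act import *
for k,p in PLOT.items():
    for z in (ZG,ZH): q=bot.ik([*p,z],O); print(k,z,None if q is None else np.round(q,0))
pick((.449,-.324)); place(PLOT["gated"])
look({"fuel_tank":PLOT["gated"],"rocket":(.593,-.130)}); st("end")
E
```

```text
round 0.105 [ 25.  35. -21. 102.  17.  46. -35.]
round 0.285 [ 26.  23. -22.  94.   9.  65. -29.]
square 0.105 [  4.  44. -41.  94.  34.  55. -80.]
square 0.285 [ 11.  37. -55.  86.  31.  73. -77.]
hex 0.105 [ 42.  29. -12. 111.   9.  41.  -5.]
hex 0.285 [ 45.  16. -15. 102.   5.  62.  -1.]
gated 0.105 [ 17.  27. -37. 120.  26.  40. -67.]
gated 0.285 [ 25.  11. -43. 111.   9.  61. -52.]
grip t=5.5 [ 0.4491 -0.3241  0.1057] w=0.601 gf=41.4 F [-1.9  0.5  5.8]
lift t=6.0 [ 0.4491 -0.3241  0.1253] w=0.597 gf=42.0 F [-0.2 -0.7 -1.8]
above t=9.9 [0.4659 0.0809 0.1257] w=0.593 gf=42.1 F [-0.8  0.2 -1.9]
down t=11.9 [0.4657 0.0811 0.1057] w=0.600 gf=42.6 F [-2.3 -0.6  4. ]
open t=12.6 [0.4655 0.0809 0.105 ] w=0.998 gf=0.0 F [-0.1 -0.5 -0.3]
fuel_tank [0.46601729 0.08127362] 181 0.00038293818804295207
rocket [ 0.59326869 -0.13023675] 265 0.00041134230916362036
end t=14.2 [0.4645 0.0806 0.2832] w=0.999 gf=0.0 F [ 0.5 -0.3 -1.4]
```

Run:
```python
from act import *
pick((.5933,-.1302)); place(PLOT["hex"])
look({"rocket":PLOT["hex"],"control_tower":(.6093,.2381)}); st("end")
```

```text
grip t=17.2 [ 0.5935 -0.1301  0.1058] w=0.593 gf=41.7 F [-1.7  0.5  5.7]
lift t=17.7 [ 0.5934 -0.1303  0.1253] w=0.592 gf=41.9 F [ 0.3  0.6 -1.5]
above t=21.0 [ 0.447  -0.3258  0.1258] w=0.594 gf=42.0 F [ 0.1 -0.2 -2.8]
down t=22.9 [ 0.4467 -0.3255  0.1058] w=0.596 gf=42.5 F [-2.8  1.4  5.4]
open t=23.7 [ 0.4467 -0.3255  0.105 ] w=1.004 gf=0.0 F [-0.1 -0.1 -0.5]
rocket [ 0.44628978 -0.32541038] 255 0.0006281342495372648
control_tower [0.60931337 0.23813227] 249 0.00036705873746190054
end t=25.3 [ 0.4458 -0.325   0.283 ] w=1.000 gf=0.0 F [-0.9 -0.2  0.3]
```

Run:
```python
from act import *
pick((.6093,.2381)); place(PLOT["round"])
look({"control_tower":PLOT["round"],"rocket":PLOT["hex"]})
pick((.4465,-.3254)); place(PLOT["square"])
bot.reach([.35,-.45,.3],O); bot.pause(.5)
look({"control_tower":PLOT["round"],"rocket":PLOT["square"],"fuel_tank":PLOT["gated"]}); st("end")
for n in ("scene","top"): cv2.imwrite(f"pics/{n}1.png",viewer.read_camera(n)[0][:,:,::-1])
```

```text
grip t=29.4 [0.6093 0.2386 0.1057] w=0.615 gf=42.0 F [-0.8  0.9  3.3]
lift t=29.9 [0.6095 0.238  0.1253] w=0.618 gf=42.1 F [-0.2  0.3 -1.7]
above t=33.7 [ 0.5966 -0.1271  0.1259] w=0.612 gf=42.1 F [ 0.1  0.1 -1.5]
down t=35.6 [ 0.5964 -0.1268  0.1057] w=0.613 gf=42.5 F [-2.3  1.   5.9]
open t=36.3 [ 0.5962 -0.1269  0.105 ] w=1.003 gf=0.0 F [0.2 0.  0.7]
control_tower [ 0.5959458  -0.12695751] 263 0.0004614310557330657
rocket [ 0.44618931 -0.32532629] 188 0.0006397762240286983
grip t=40.9 [ 0.4466 -0.3255  0.1057] w=0.599 gf=41.5 F [-2.   1.1  6.2]
lift t=41.4 [ 0.4465 -0.3256  0.1253] w=0.594 gf=41.9 F [ 0.8 -0.3 -2.3]
above t=46.1 [0.6099 0.2421 0.1259] w=0.603 gf=42.0 F [-0.6 -0.6 -1.2]
down t=48.0 [0.6096 0.2423 0.1058] w=0.597 gf=42.6 F [-2.4 -1.3  5.6]
open t=48.8 [0.6095 0.242  0.105 ] w=0.999 gf=0.0 F [-0.3 -0.7 -0.4]
control_tower [ 0.59589718 -0.12691188] 264 0.00043019261540722803
rocket [0.6099714  0.24294286] 246 0.0003142921176590638
fuel_tank [0.46604693 0.08121626] 201 0.00036704260383544837
end t=53.5 [ 0.35 -0.45  0.3 ] w=1.001 gf=0.0 F [-0.2  0.3  0.7]
```

View pics/scene1.png

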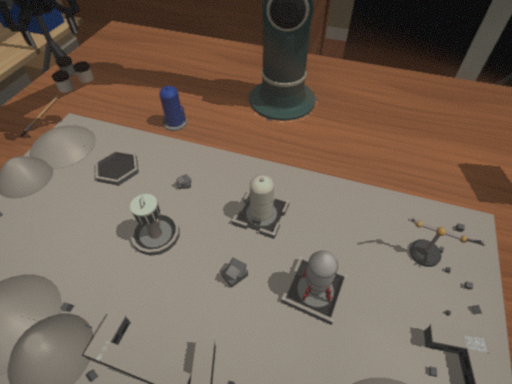

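The picture shows the tower in the round plot (155,225), the tank in the gated plot (261,208) and the rocket in the square plot (316,285). All three stand upright, and the hex plot is empty. The boulders and the clip stand have not moved.

```bash
python3 -c "
from workcell import bot
print(bot.finish_job())"
```

```text
the job is handed in; nothing more can be done
None
```

The job is handed in: by the last camera check the rocket is in the square plot, the control tower in the round plot and the fuel tank in the gated plot, each upright and within about 1 mm of the measured plot centre, with the boulders and clip stand where they were; it took about 54 s of the 109 s allowed.

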